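Gauge a collar on a sprung taper and sort it

ROBOT

A 6-joint arm with a two-finger parallel gripper is mounted at the origin on the work surface. World frame = base frame: x ahead of the robot, y to its left, z up, the work surface at z = 0. Lengths are in m, angles in rad, forces in N, time in s.
With the tool pointing down it reaches from about 0.35 to 0.775 m from the base axis. Payload 7.3 kg.
Tool frame: the origin (TCP) lies at the centre of the arm's flange, where the gripper is bolted on; the fingertips stand 178 mm ahead of it and the grasp point (between the pads) lies 159 mm ahead of it (tip_extent is the distance from the TCP to the fingertips, in m); z points along the fingers, y is the line along which they close (so a half turn about z gives the same grasp; the last joint's range is limited). The gripper opens to 92 mm and grips with 3 to 60 N. Pads are 19 mm wide; open, the fingers measure 130 mm over their backs; the gripper's body (75 mm by 190 mm) begins 47 mm behind the grasp point.
Start: joints at [-1.457, 0.342, 1.524, -0, 1.275, -0.146], TCP at [0.135, -0.507, 0.405] pointing down, gripper open.
Joint ranges: [-2.53, 2.53], [-0.77, 2.02], [0.04, 2.7], [-1, 4.14], [0.28, 2.66], [-3.11, 3.11]. Speed limits (rad/s): [2.57, 2.57, 3.14, 3.14, 3.14, 3.14].

INTERFACE

Orientations are given as [roll, pitch, yaw] about the fixed x, y, z axes, in that order (R = Rz(yaw) Ry(pitch) Rx(roll)).
In Python, from cell import * gives the robot as it stands.
- The arm moves only by the tool arm_command, never from a script. Its arguments are lists of equal length, an entry for each row: "xyz": the shift along the world's x, y, z in mm, a list of three; "spin": the turn about the world's z in degrees. In form: {"xyz": [[tx, ty, tz], ...], "spin": [spin, ...]}. A call has 1 to 20 rows; each row shifts and turns the commanded pose from where the row before left it; what a row does not reach is not made up. A row lasts 1/10 s, in which the tool goes at most 50 mm and 8.59 degrees, less where a joint would pass 70% of its speed; a pose out of reach is approached as far as the arm can. A call with a gripper value outside its range is refused whole. "jaw" is the opening, from -1 (shut) to 1 (fully open), set as the call begins (left out, the last holds). The fingers move at their own pace and stop on an object; "squeeze" is the grip in N (left out, the last holds). Time passes only in rows, so rows that do not move let the fingers close. It gives the time, the measured TCP pose, the force, the opening and the grip force at its end, in the units of the state.
- observe(): the state, without advancing time (a new reading comes with each control period).
- read_camera(name): name is "scene" or "side" or "wrist"; returns a dict with "img" (384x512x3 uint8, red, green, blue), "depth" (384x512 float32, m along the optical axis (not along the pixel's ray), 0 where there is no reading), "fx", "fy", "cx", "cy" (pixels), "world_from_camera" (4x4, takes a point from camera to world coordinates). Camera axes: x right, y up, looking along -z (the intrinsics and any distortion apply to the point x, -y, -z); pixel columns grow to the right and rows downward; lengths in m; the calibration is good to about 2 mm. The wrist camera is an equidistant fisheye: a pixel r from the principal point sees the ray r / f radians off the axis. A picture is of the moment at which its call begins.
- hand_in(): hands the job in; it is judged then, once.
The state is a dict: "time": time; "qpos": joint angles; "qvel": joint speeds; "joint_efforts": joint torques, N m; "tool_pos": TCP position; "tool_rot": TCP orientation; "contact_force": force on the tool from outside, world axes, zero at the start; "torque": the same for the moment, N m; "opening": finger opening in m; "grip_force": force on a finger pad.
Only numpy, scipy, OpenCV 4.12 (cv2) and the standard library are available. Lean on these libraries where they do the work, as an engineer would, in place of code of your own. Each camera call takes 0.05 s, during which the arm holds its last target. There are 200 camera calls.

TASK

Gauge the collar that lies on the green mat: slide it squarely down over the upright tapered gauge until it stops, then keep pressing gently until the sprung gauge gives by about 6 mm for a moment, never pushing it in so far that the black limit line on its stem disappears into the housing. See which colour band the collar's lower rim has stopped on, then take it off and lower it fully home on the sorting post of that colour, released, leaving the other collars and everything else alone.

Things in the scene. Friction and masses are not known exactly. Their poses are not given: they have to be found in the camera images.
- mandrel_tip (a point): top centre of the upright steel gauge cone; 135 mm above the table, z up along the axis; goes down with the cone. A 5 mm nose widens from 12 to 21 mm diameter, then 0.28 mm in diameter per mm down to 35 mm at depth 55 mm. Bands by depth below the tip: red 4.5-19.5, yellow 19.5-34.5, blue 34.5-49.5 mm. A collar stops with its underside within 3 mm of a band's middle
- stand: fixed stand of the gauge: blue base 110 mm square, 14 mm thick, dark round housing 50 mm diameter with its top 60 mm above the table, from which the 24 mm stem of the cone rises with a black limit line. Origin: centre of the base's underside, on the cone's axis
- mandrel (a joint): how far the mandrel is pushed down into its housing on its spring, m: 0 unpressed, 0.012 at the stop. It starts to give at about 4 N and takes 1 N more per mm (10 N at 6 mm). The black line vanishes at 0.0095
- collar_a: plain aluminium collar: ring of 52 mm outside diameter, 18 mm high, 0.1 to 0.2 kg; bore 22 to 32 mm, unmarked, differing between collars. Origin: centre of its underside, z up along its axis. Whichever of the three lies on the green mat is the one to gauge; the other two lie in the dark tray
- collar_b: plain aluminium collar: ring of 52 mm outside diameter, 18 mm high, 0.1 to 0.2 kg; bore 22 to 32 mm, unmarked, differing between collars. Origin: centre of its underside, z up along its axis. Whichever of the three lies on the green mat is the one to gauge; the other two lie in the dark tray
- collar_c: plain aluminium collar: ring of 52 mm outside diameter, 18 mm high, 0.1 to 0.2 kg; bore 22 to 32 mm, unmarked, differing between collars. Origin: centre of its underside, z up along its axis. Whichever of the three lies on the green mat is the one to gauge; the other two lie in the dark tray
- mat: green square mat, 130 x 130 x 4 mm, fixed. Origin: centre of its underside
- tray: dark flat steel tray, 134 x 248 mm, floor 4 mm, rim 12 mm, fixed, with the two collars that are not to be touched. Origin: centre of its underside
- post_red: red sorting post, fixed on the plywood board: a disc of 76 mm diameter, 6 mm thick, with an upright pin of 16 mm diameter whose tip is 48 mm above the disc's underside. Origin: centre of the disc's underside, z up; a collar fully home lies 6 mm above it. Three posts in a row 120 mm apart, in any order
- post_yellow: yellow sorting post, fixed on the plywood board: a disc of 76 mm diameter, 6 mm thick, with an upright pin of 16 mm diameter whose tip is 48 mm above the disc's underside. Origin: centre of the disc's underside, z up; a collar fully home lies 6 mm above it. Three posts in a row 120 mm apart, in any order
- post_blue: blue sorting post, fixed on the plywood board: a disc of 76 mm diameter, 6 mm thick, with an upright pin of 16 mm diameter whose tip is 48 mm above the disc's underside. Origin: centre of the disc's underside, z up; a collar fully home lies 6 mm above it. Three posts in a row 120 mm apart, in any order
- screwdriver: bystander, to be left alone: screwdriver with a red handle, lying near the robot. Origin: on its underside
- wrench: bystander, to be left alone: steel wrench. Origin: on its underside
- brush: bystander, to be left alone: hand brush. Origin: on its underside
- spray_can: bystander, to be left alone: spray can with yellow label, 60 mm diameter, 170 mm tall. Origin: on its underside
- jar: bystander, to be left alone: jar, 64 mm diameter, 80 mm tall. Origin: on its underside
- mug: bystander, to be left alone: blue mug, 80 mm diameter, 90 mm tall. Origin: on its underside
Things that resemble listed ones, but are neither listed nor needed, are in the scene too. Leave any turquoise look-alike of the stand alone.

How it is judged:
By the outcome, as a careful person would: the job done as asked, in the order asked, and still so for the second after the job is handed in, with the robot touching nothing.
It also fails if it takes over 53 s, if anything falls off the work surface, if the arm or the gripper's body presses on something with over 40 N, if the wrist force passes 120 N, or if a joint passes its speed limit or range.

## Working session

There is one attempt and no reset: what is moved stays moved. The work goes in short steps, Python scripts to look and compute and a tool call to move; the robot and the scene stay as the last step left them, time stands still between calls to the robot, and variables do not carry over. Pictures are saved under pics/ and viewed, at most 10 in all, crops included, and the job is handed in when it is done.

Besides the shell and the picture viewer there is one more tool, called after "Call:" as a command line: name --pt "numbers of a row" for each row, then --argument value for the rest. arm_command: Moves the arm, as the interface text tells. Its arguments: {"type":"object","properties":{"xyz":{"type":"array","items":{"type":"array","items":{"type":"number"}}},"spin":{"type":"array","items":{"type":"number"}},"jaw":{"type":"number"},"squeeze":{"type":"number"}},"required":["xyz","spin"]}

```bash
mkdir -p pics; python3 - <<'E'
from cell import *
import cv2,numpy as np
s=observe();print({k:np.round(v,3).tolist() for k,v in s.items()})
for n in("scene","side"):
    c=read_camera(n);np.savez(f"{n}0.npz",**c)
    print(n,c["fx"],c["fy"],c["cx"],c["cy"],np.round(c["world_from_camera"],3).tolist())
    cv2.imwrite(f"pics/{n}0.png",cv2.resize(c["img"][...,::-1],(800,600),interpolation=cv2.INTER_CUBIC))
E
```

```text
{'time': 0.0, 'qpos': [-1.457, 0.343, 1.525, -0.0, 1.275, -0.146], 'qvel': [-0.001, -0.0, -0.001, 0.001, -0.002, 0.0], 'joint_efforts': [-0.0, -43.124, -24.422, 0.072, 0.056, -0.0], 'tool_pos': [0.135, -0.507, 0.404], 'tool_rot': [-3.14, -0.0, 0.26], 'contact_force': [-0.871, 0.931, 0.128], 'torque': [0.008, -0.007, 0.041], 'grip_force': 0.0, 'opening': 0.092}
scene 385.8232724146297 385.8232724146297 254.27677069543603 190.06585963451997 [[0.8, -0.436, 0.412, 0.908], [0.6, 0.563, -0.568, -0.621], [0.016, 0.702, 0.712, 0.84], [0.0, 0.0, 0.0, 1.0]]
side 395.8436656794437 395.8436656794437 255.99797332551154 194.12284303887998 [[-0.986, 0.114, -0.121, 0.387], [-0.165, -0.572, 0.804, 0.8], [0.022, 0.813, 0.582, 0.705], [0.0, 0.0, 0.0, 1.0]]
```

View pics/scene0.png

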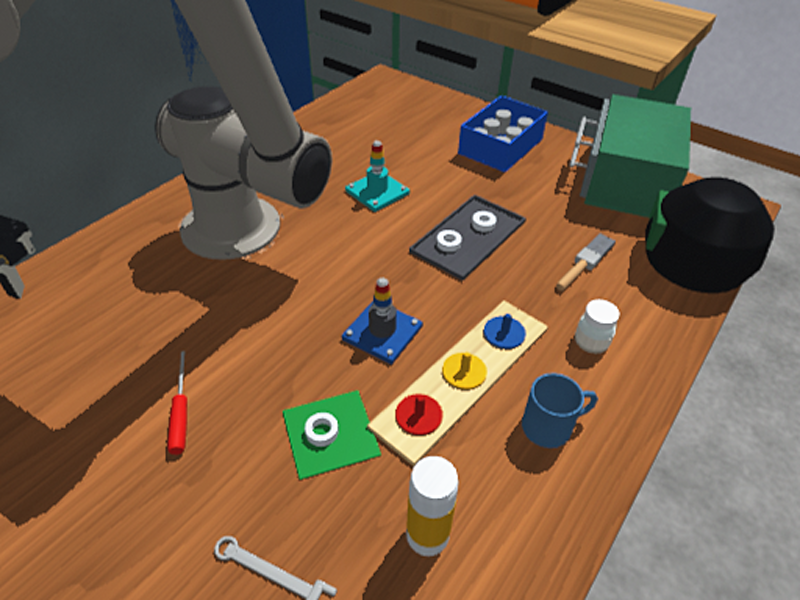

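View pics/side0.png

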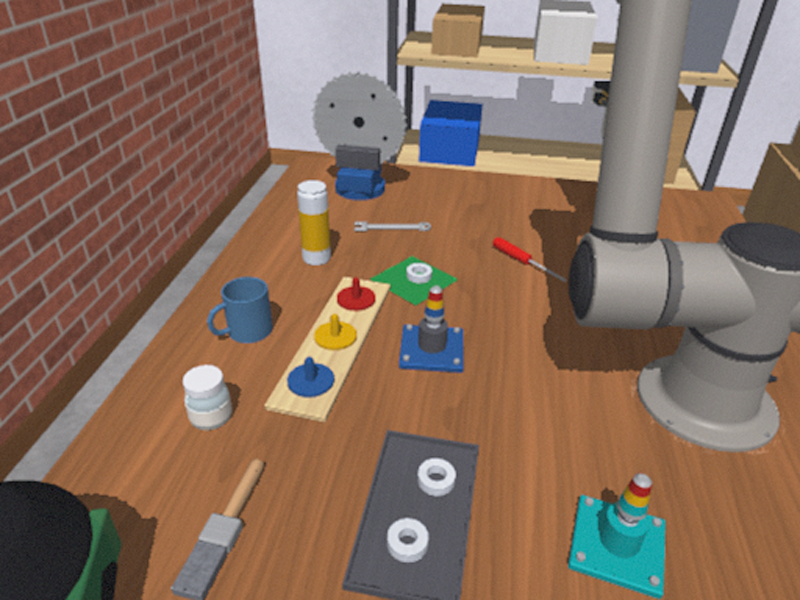

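Scene picture: candidates for the collar are the mat collar (321,430), wanted, and the tray collars (449,239) and (484,220). Candidates for the stand are the blue one (382,325), wanted, and the turquoise look-alike (377,180). The posts are red (419,413), yellow (465,370) and blue (504,331). The side picture agrees: mat collar (419,272), blue stand (432,345).

```bash
cat > h.py <<'E'
import numpy as np,cv2
from scipy.optimize import least_squares
def pts(c):
    d=c["depth"];v,u=np.mgrid[:d.shape[0],:d.shape[1]]
    p=np.stack([(u-c["cx"])/c["fx"]*d,-(v-c["cy"])/c["fy"]*d,-d],-1)
    T=c["world_from_camera"];P=p@T[:3,:3].T+T[:3,3];P[d==0]=np.nan;return P
def ray(c,uv,z):
    uv=np.atleast_2d(uv).astype(float);T=c["world_from_camera"]
    r=np.stack([(uv[:,0]-c["cx"])/c["fx"],-(uv[:,1]-c["cy"])/c["fy"],-np.ones(len(uv))],-1)@T[:3,:3].T
    return T[:3,3]+r*((z-T[2,3])/r[:,2])[:,None]
def circ(p,r=None):
    f=lambda q:np.hypot(p[:,0]-q[0],p[:,1]-q[1])-(r if r else q[2])
    return least_squares(f,[*p[:,:2].mean(0),.02],loss="soft_l1",f_scale=.001).x
E
python3 - <<'E'
from h import *
for n in("scene","side"):
    c=dict(np.load(n+"0.npz"));P=pts(c);im=c["img"];hsv=cv2.cvtColor(im,cv2.COLOR_RGB2HSV)
    H,S,V=[hsv[...,i].astype(int) for i in range(3)]
    k=1.5625
    def near(uv,r): 
        v,u=np.mgrid[:384,:512];return np.hypot(u-uv[0]/k,v-uv[1]/k)<r/k
    L=dict(scene=dict(col=(321,430),st=(382,315),red=(419,413),yel=(465,370),blu=(504,331),can=(433,480),mug=(555,400),jar=(598,318)),
           side=dict(col=(419,272),st=(432,325),red=(356,298),yel=(335,335),blu=(311,380),can=(314,200),mug=(246,300),jar=(207,390)))[n]
    m=near(L['col'],28)&(S<60)&(V>90)&(P[...,2]>.012)
    z=P[m][:,2];print(n,"collar",m.sum(),"z pct",np.round(np.percentile(z,[5,50,90,98]),4))
    t=P[m&(P[...,2]>np.percentile(z,98)-.004)]; 
    print(" top pts mean",t.mean(0).round(4),"rmax circ",np.round(cv2.minEnclosingCircle((t[:,:2]*1000).astype(np.float32)),1) if 0 else cv2.minEnclosingCircle((t[:,:2]*1000).astype(np.float32)))
    for q,h in(("red",(0,6)),("yel",(20,32)),("blu",(100,125))):
        mm=near(L[q],30)&(S>110)&(H>=h[0])&(H<=h[1])&np.isfinite(P[...,2])
        if q=="red": mm|=near(L[q],30)&(S>150)&(H>174)
        p=P[mm];zm=np.median(p[:,2]);d=p[abs(p[:,2]-zm)<.004]
        print(q,"disc z",zm.round(4),"c",np.array(cv2.minEnclosingCircle((d[:,:2]*1000).astype(np.float32))[0]).round(1),"r",round(cv2.minEnclosingCircle((d[:,:2]*1000).astype(np.float32))[1],1),len(d), "pin top",np.nanmax(p[:,2]).round(4))
    m=near(L['st'],55)&np.isfinite(P[...,2]);p=P[m]
    p=p[(p[:,2]>.063)&(p[:,2]<.14)]
    def R(z,top=.135):
        dd=(top-z)*1000
        return np.where(dd<5,6+dd*.9,np.where(dd<55,10.5+.14*(dd-5),12))/1000
    print("cone pts",len(p),"max z",p[:,2].max().round(4))
    p=p[p[:,2]<.128]
    f=lambda q:np.hypot(p[:,0]-q[0],p[:,1]-q[1])-R(p[:,2])
    r=least_squares(f,p[:,:2].mean(0),loss="soft_l1",f_scale=.001);print("axis",r.x.round(4),"res",np.abs(r.fun).mean().round(4))
    hs=P[near(L['st'],55)&(P[...,2]<.056)&(P[...,2]>.022)];print("housing",circ(hs,.025)[:2].round(4),len(hs))
    for q in("can","mug","jar"):
        p=P[near(L[q],20)];p=p[p[:,2]>.03];print(q,p.mean(0).round(3),p[:,2].max().round(3))
c=dict(np.load("scene0.npz"));a=c["img"][165:310,170:320];cv2.imwrite("pics/crop.png",cv2.resize(a[...,::-1],None,fx=4,fy=4,interpolation=cv2.INTER_CUBIC))
E
```

```text
scene collar 249 z pct [0.0144 0.0216 0.024  0.0252]
 top pts mean [ 0.5105 -0.2698  0.0228] rmax circ ((511.2068176269531, -268.8596496582031), 25.885068893432617)
red disc z 0.0185 c [ 615.8 -153.3] r 39.7 528 pin top 0.0644
yel disc z 0.0183 c [627.5 -34.6] r 39.1 438 pin top 0.0627
blu disc z 0.0184 c [638.7  82.6] r 39.3 352 pin top 0.0609
cone pts 222 max z 0.1374
axis [ 0.4556 -0.0418] res 0.001
housing [ 0.4556 -0.0417] 144
can [ 0.74  -0.307  0.17 ] 0.175
mug [ 0.786 -0.023  0.061] 0.094
jar [0.773 0.167 0.07 ] 0.084
side collar 163 z pct [0.0133 0.0216 0.1341 0.136 ]
 top pts mean [ 0.456  -0.037   0.1347] rmax circ ((456.5975341796875, -37.37642288208008), 7.992092609405518)
red disc z 0.019 c [ 617.8 -149.4] r 39.4 257 pin top 0.0627
yel disc z 0.019 c [628.7 -31.8] r 40.4 342 pin top 0.0622
blu disc z 0.0188 c [638.5  88.5] r 38.0 410 pin top 0.0616
cone pts 263 max z 0.1375
axis [ 0.4568 -0.0405] res 0.0011
housing [ 0.4569 -0.0408] 200
can [ 0.734 -0.283  0.148] 0.174
mug [ 0.786 -0.033  0.07 ] 0.093
jar [0.76  0.193 0.069] 0.084
```

View pics/crop.png

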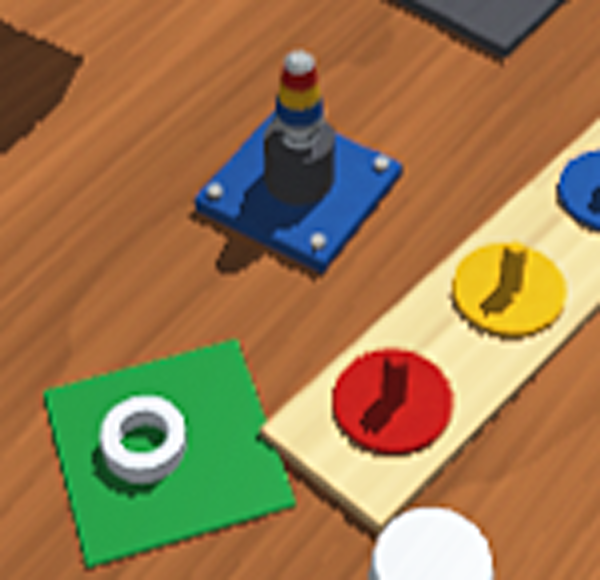

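The crop confirms the choice: a white collar on the green mat at (143,438), and the blue-based gauge with its dark housing at (299,130). Moving above the collar.

Call:
arm_command --pt "34 22 0" --pt "34 22 0" --pt "34 22 -10" --pt "34 22 -10" --pt "34 22 -10" --pt "34 22 -10" --pt "34 22 -10" --pt "34 22 -10" --pt "34 22 -10" --pt "34 22 -10" --pt "36 18 -10" --pt "0 0 0" --spin '[0,0,0,0,0,0,0,0,0,0,0,0]' --jaw 1

```text
time: 1.3
tool_pos: [0.5138, -0.2666, 0.3127]
tool_rot: [-3.139, 0.0, 0.264]
contact_force: [-0.5, -0.4, -0.3]
opening: 0.0918
grip_force: 0.0
```

```bash
cat >> h.py <<'E'
def fray(c,uv,z):
    uv=np.atleast_2d(uv).astype(float);T=c["world_from_camera"]
    x=(uv[:,0]-c["cx"]);y=(uv[:,1]-c["cy"]);r=np.hypot(x,y);th=r/c["fx"]
    d=np.stack([np.sin(th)*x/r,-np.sin(th)*y/r,-np.cos(th)],-1)@T[:3,:3].T
    return T[:3,3]+d*((z-T[2,3])/d[:,2])[:,None]
E
python3 - <<'E'
from cell import *
from h import *
s=observe();print(s["time"],s["tool_pos"],s["tool_rot"],s["contact_force"])
c=read_camera("wrist");np.savez("w1.npz",**c);print(c["fx"],c["cx"],c["cy"],c["world_from_camera"].round(3))
cv2.imwrite("pics/w1.png",cv2.resize(c["img"][...,::-1],(800,600)))
E
```

```text
1.3 [ 0.51375587 -0.26660796  0.31270576] [-3.13931114e+00  4.04824140e-04  2.64042503e-01] [-0.48820959 -0.35326741 -0.32778464]
297.3186396354542 255.56238278703754 196.67949920429257 [[ 0.261  0.928  0.267  0.586]
 [-0.965  0.251  0.07  -0.247]
 [-0.003 -0.276  0.961  0.293]
 [ 0.     0.     0.     1.   ]]
```

View pics/w1.png

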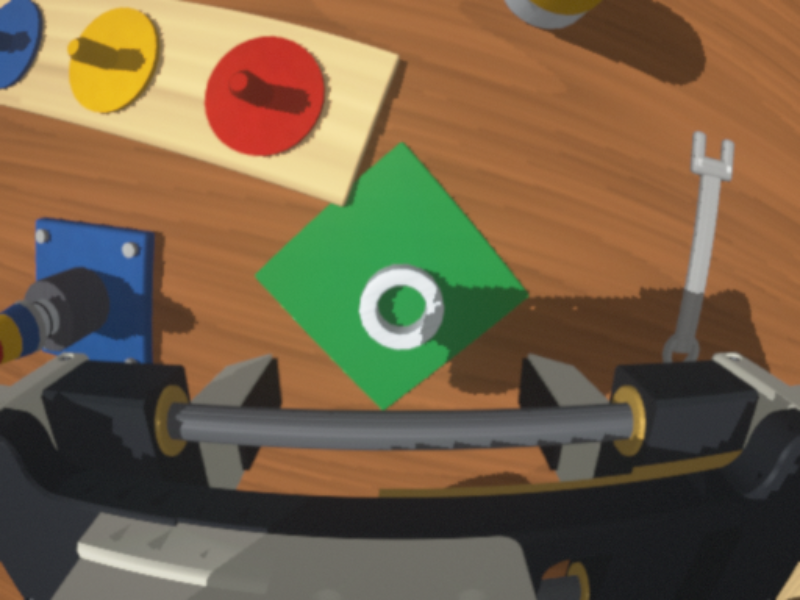

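The wrist view shows the collar at about (402,306), between the open fingers, and the red post at (265,95). I'll now measure its centre.

```bash
python3 - <<'E'
from h import *
c=dict(np.load("w1.npz"));hsv=cv2.cvtColor(c["img"],cv2.COLOR_RGB2HSV);H,S,V=[hsv[...,i].astype(int) for i in range(3)]
k=1.5625
v,u=np.mgrid[:384,:512];near=lambda x,y,r:np.hypot(u-x/k,v-y/k)<r/k
m=(near(402,306,52)&(S<70)&(V>60)).astype(np.uint8)
cs,_=cv2.findContours(m,cv2.RETR_CCOMP,cv2.CHAIN_APPROX_NONE)
for q in sorted(cs,key=len)[-2:]:
    q=q[:,0];p=fray(c,q,.022);print("circle",len(q),circ(p).round(4),"r26",circ(p,.026)[:2].round(4))
for n,h in(("red",(265,95)),("yel",(113,60))):
    m=near(*h,75)&(S>140)&((H<6)|(H>174) if n=="red" else (H>20)&(H<32))
    q=max(cv2.findContours(m.astype(np.uint8),0,1)[0],key=len)[:,0]
    print(n,circ(fray(c,q,.018)).round(4),circ(fray(c,q,.018),.038)[:2].round(4))
for n in("scene","side"):
    c=dict(np.load(n+"0.npz"));hsv=cv2.cvtColor(c["img"],cv2.COLOR_RGB2HSV);H,S,V=[hsv[...,i].astype(int) for i in range(3)]
    for q,sc,si,h in(("red",(419,413),(356,298),(0,6)),("yel",(465,370),(335,335),(20,32)),("blu",(504,331),(311,380),(100,125))):
        x=sc if n=="scene" else si
        m=near(*x,38)&(S>110)&(((H>=h[0])&(H<=h[1]))|((q=="red")&(H>174)))
        t=max(cv2.findContours(m.astype(np.uint8),0,1)[0],key=len)[:,0];p=fray(c,t,.018) if 0 else ray(c,t,.018)
        print(n,q,circ(p).round(4))
E
```

```text
circle 81 [ 0.5116 -0.2679  0.0139] r26 [ 0.493  -0.2739]
circle 153 [ 0.5104 -0.268   0.026 ] r26 [ 0.5104 -0.268 ]
red [ 0.6157 -0.1533  0.037 ] [ 0.6157 -0.1533]
yel [ 0.6264 -0.0339  0.0382] [ 0.6264 -0.0339]
scene red [ 0.6166 -0.1542  0.0372]
scene yel [ 0.6272 -0.0341  0.0381]
scene blu [0.6383 0.0842 0.0364]
side red [ 0.6174 -0.1521  0.0375]
side yel [ 0.6284 -0.0327  0.0392]
side blu [0.6382 0.0875 0.0369]
```

Call:
arm_command --pt "-2.8 -1.6 -25" --pt "0 0 -35" --pt "0 0 -30" --pt "0 0 -20" --pt "0 0 -10" --pt "0 0 -7" --pt "0 0 0" --pt "0 0 0" --spin '[0,0,0,0,0,0,0,0]'

```text
time: 2.15
tool_pos: [0.5082, -0.2714, 0.1887]
tool_rot: [3.14, -0.001, 0.26]
contact_force: [-0.6, 0.2, 0.3]
opening: 0.0917
grip_force: 0.0
```

Call:
arm_command --pt "0 0 0" --pt "0 0 0" --pt "0 0 0" --pt "0 0 0" --pt "0 0 0" --pt "0 0 0" --pt "0 0 0" --pt "0 0 0" --spin '[0,0,0,0,0,0,0,0]' --jaw -1 --squeeze 30

```text
time: 2.95
tool_pos: [0.5081, -0.2708, 0.1878]
tool_rot: [-3.141, 0.0, 0.26]
contact_force: [-0.9, 1.0, 3.3]
opening: 0.0514
grip_force: 30.0
```

Call:
arm_command --pt "0 0 10" --pt "0 0 30" --pt "0 0 40" --pt "0 0 40" --pt "0 0 30" --pt "-6 25 10" --pt "-8 35 0" --pt "-8 35 0" --pt "-8 35 0" --pt "-8 35 0" --pt "-8 34 0" --pt "-9 30 0" --pt "0 0 0" --pt "0 0 0" --pt "0 0 0" --pt "0 0 0" --spin '[0,0,0,0,0,0,0,0,0,0,0,0,0,0,0,0]'

```text
time: 4.55
tool_pos: [0.4534, -0.0429, 0.3478]
tool_rot: [3.141, -0.0, 0.259]
contact_force: [0.4, 0.6, -1.6]
opening: 0.0513
grip_force: 30.0
```

```bash
python3 - <<'E'
from cell import *
from h import *
s=observe();print(s["time"],s["tool_pos"],s["tool_rot"],s["contact_force"])
A=[]
for n in("scene","side"):
    c=read_camera(n);np.savez(f"{n}1.npz",**c);T=np.linalg.inv(c["world_from_camera"])
    p=T[:3,:3]@np.array([.456,-.041,.15])+T[:3,3];u,v=int(c["cx"]-p[0]/p[2]*c["fx"]),int(c["cy"]+p[1]/p[2]*c["fy"])
    A.append(cv2.resize(c["img"][v-45:v+55,u-50:u+50][...,::-1],(400,400),interpolation=cv2.INTER_CUBIC));print(n,u,v)
cv2.imwrite("pics/above.png",np.hstack(A))
E
```

```text
4.55 [ 0.4533852  -0.04286577  0.34781154] [ 3.14113052e+00 -2.30885075e-04  2.58514361e-01] [ 0.41475976  0.56332881 -1.56757984]
scene 244 175
side 278 179
```

View pics/above.png

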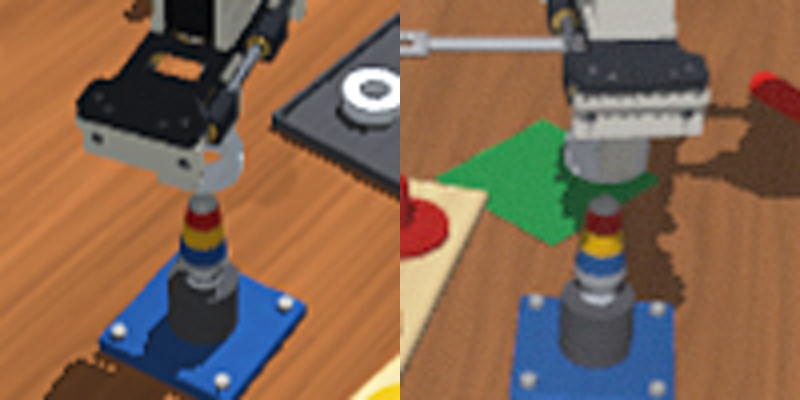

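The collar hangs square, just above the gauge tip. In the scene half it is at (218,165) with the tip at (204,200). In the side half it is at (605,157) with the tip at (604,203). I'll fit both axes from the same two views.

```bash
cat > rel.py <<'E'
from h import *
def R(z,top=.135):
    dd=(top-z)*1000
    return np.where(dd<5,6+dd*.9,np.where(dd<55,10.5+.14*(dd-5),12))/1000
def collar(P,g,zlo,zhi):
    a=np.array([-.26,.966]);q=P[np.isfinite(P[...,2])&(P[...,2]>zlo)&(P[...,2]<zhi)]
    d=q[:,:2]-g;r=np.hypot(*d.T);q=q[(abs(d@a)<.020)&(r>.021)&(r<.031)]
    return q,circ(q,.026)[:2],circ(q)
def cone(P,lo=.065,hi=.128):
    q=P[np.isfinite(P[...,2])&(P[...,2]>lo)&(P[...,2]<hi)]
    q=q[np.hypot(q[:,0]-.456,q[:,1]+.041)<.025]
    return least_squares(lambda t:np.hypot(q[:,0]-t[0],q[:,1]-t[1])-R(q[:,2]),[.456,-.041],loss="soft_l1",f_scale=.001).x
E
python3 - <<'E'
from rel import *
for n in("scene","side"):
    P=pts(dict(np.load(n+"1.npz")));g=np.array([.4565,-.042])
    for _ in range(2): q,g,g3=collar(P,g,.142,.165)
    print(n,len(q),"collar",g.round(4),g3.round(4),"zmin",np.sort(q[:,2])[:3].round(4),"cone",cone(P).round(4))
    w=P[np.isfinite(P[...,2])&(P[...,2]>.134)&(P[...,2]<.17)];w=w[np.hypot(w[:,0]-g[0],w[:,1]-g[1])<.03];h=np.histogram(w[:,2],np.arange(.134,.171,.003));print(h[0])
E
```

```text
h.py:13: RuntimeWarning: Mean of empty slice.
  return least_squares(f,[*p[:,:2].mean(0),.02],loss="soft_l1",f_scale=.001).x
  ret = um.true_divide(
Traceback (most recent call last):
  File "rel.py", line 8, in collar
    return q,circ(q,.026)[:2],circ(q)
             ~~~~^^^^^^^^
  File "h.py", line 13, in circ
    return least_squares(f,[*p[:,:2].mean(0),.02],loss="soft_l1",f_scale=.001).x
           ~~~~~~~~~~~~~^^^^^^^^^^^^^^^^^^^^^^^^^^^^^^^^^^^^^^^^^^^^^^^^^^^^^^
ValueError: Initial guess is outside of provided bounds
```

```bash
python3 - <<'E'
from rel import *
for n in("scene","side"):
    P=pts(dict(np.load(n+"1.npz")));g=np.array([.4565,-.042])
    for _ in range(3): q,g,g3=collar(P,g,.158,.183)
    print(n,len(q),"collar",g.round(4),g3.round(4),"zmin",np.sort(q[:,2])[:3].round(4),"cone",cone(P).round(4))
    w=P[np.isfinite(P[...,2])&(P[...,2]>.15)&(P[...,2]<.19)];w=w[np.hypot(w[:,0]-g[0],w[:,1]-g[1])<.03];print(np.histogram(w[:,2],np.arange(.15,.19,.003))[0])
E
```

```text
scene 59 collar [ 0.4553 -0.0445] [ 0.4608 -0.0437  0.0211] zmin [0.1652 0.1653 0.1658] cone [ 0.4555 -0.0419]
[ 0  0  0  0  2 11 15  9 16 11 39 10  0]
side 48 collar [ 0.4578 -0.043 ] [ 0.4577 -0.0425  0.0256] zmin [0.1626 0.1658 0.1667] cone [ 0.4568 -0.0404]
[ 0  0  0  0  2 13 14 13 13 12 29  5  0]
```

Call:
arm_command --pt "-0.4 1.8 0" --pt "0 0 -10" --pt "0 0 -10" --pt "0 0 -8" --pt "0 0 -6" --pt "0 0 -4" --pt "0 0 0" --pt "0 0 0" --spin '[0,0,0,0,0,0,0,0]'

```text
time: 5.45
tool_pos: [0.4528, -0.0402, 0.3098]
tool_rot: [3.141, -0.0, 0.26]
contact_force: [-0.0, -0.2, -0.5]
opening: 0.0514
grip_force: 30.0
```

Call:
arm_command --pt "0 0 -2" --pt "0 0 -2" --pt "0 0 -2" --pt "0 0 -2" --pt "0 0 0" --pt "0 0 0" --spin '[0,0,0,0,0,0]'

```text
time: 6.05
tool_pos: [0.4527, -0.0402, 0.3017]
tool_rot: [3.142, 0.0, 0.26]
contact_force: [-0.1, 0.0, -2.0]
opening: 0.0514
grip_force: 30.0
```

Call:
arm_command --pt "0 0 -1.5" --pt "0 0 -1.5" --pt "0 0 -1" --pt "0 0 0" --pt "0 0 0" --spin '[0,0,0,0,0]'

```text
time: 6.55
tool_pos: [0.4527, -0.0402, 0.2977]
tool_rot: [3.142, 0.0, 0.26]
contact_force: [-0.1, -0.4, -1.2]
opening: 0.0514
grip_force: 30.0
```

```bash
python3 - <<'E'
from cell import *
from rel import *
s=observe();print(s["tool_pos"],s["contact_force"],s["torque"])
for n in("scene","side"):
    c=read_camera(n);np.savez(f"{n}2.npz",**c);P=pts(c);g=np.array([.456,-.041]);t=s["tool_pos"][2]-.184
    for _ in range(3): q,g,g3=collar(P,g,t,t+.019)
    print(n,len(q),"collar",g.round(4),g3.round(4),"cone",cone(P,.065,t-.003).round(4))
E
```

```text
[ 0.45268735 -0.04016918  0.29770748] [-0.13059301 -0.37560605 -1.16229264] [0.01404084 0.03923852 0.01505691]
scene 47 collar [ 0.4547 -0.0409] [ 0.462  -0.0406  0.0195] cone [ 0.4556 -0.042 ]
side 40 collar [ 0.4572 -0.0399] [ 0.4571 -0.0393  0.0256] cone [ 0.4567 -0.0402]
```

Call:
arm_command --pt "0.2 -0.5 -1" --pt "0 0 -1" --pt "0 0 -1" --pt "0 0 0" --pt "0 0 0" --spin '[0,0,0,0,0]'

```text
time: 7.15
tool_pos: [0.4529, -0.0407, 0.2947]
tool_rot: [-3.142, 0.0, 0.26]
contact_force: [-0.0, -0.3, -0.5]
opening: 0.0511
grip_force: 30.0
```

Call:
arm_command --pt "0 0 -1" --pt "0 0 -1" --pt "0 0 0" --pt "0 0 0" --spin '[0,0,0,0]'

```text
time: 7.55
tool_pos: [0.4529, -0.0407, 0.2927]
tool_rot: [3.142, 0.0, 0.26]
contact_force: [0.4, 0.0, -1.3]
opening: 0.0515
grip_force: 30.0
```

Call:
arm_command --pt "0 0 -1" --pt "0 0 0" --pt "0 0 0" --spin '[0,0,0]'

```text
time: 7.85
tool_pos: [0.4529, -0.0407, 0.2917]
tool_rot: [3.142, 0.0, 0.26]
contact_force: [-0.4, 0.4, -2.4]
opening: 0.051
grip_force: 30.0
```

Call:
arm_command --pt "0 0 -1" --pt "0 0 0" --pt "0 0 0" --spin '[0,0,0]'

```text
time: 8.15
tool_pos: [0.4529, -0.0407, 0.2907]
tool_rot: [3.142, 0.0, 0.26]
contact_force: [0.1, 0.3, -1.5]
opening: 0.0512
grip_force: 30.0
```

Call:
arm_command --pt "0 0 -1" --pt "0 0 0" --pt "0 0 0" --spin '[0,0,0]'

```text
time: 8.45
tool_pos: [0.4529, -0.0407, 0.2897]
tool_rot: [3.142, 0.0, 0.26]
contact_force: [1.0, 0.0, -0.6]
opening: 0.0512
grip_force: 30.0
```

Call:
arm_command --pt "0 0 -1" --pt "0 0 0" --pt "0 0 0" --spin '[0,0,0]'

```text
time: 8.75
tool_pos: [0.4529, -0.0407, 0.2887]
tool_rot: [3.142, 0.0, 0.26]
contact_force: [-0.1, 0.3, -1.3]
opening: 0.0514
grip_force: 30.0
```

Call:
arm_command --pt "0 0 -1" --pt "0 0 0" --pt "0 0 0" --spin '[0,0,0]'

```text
time: 9.05
tool_pos: [0.4529, -0.0407, 0.2877]
tool_rot: [3.142, 0.0, 0.26]
contact_force: [-0.9, -0.2, -1.9]
opening: 0.0513
grip_force: 30.0
```

Call:
arm_command --pt "0 0 -1" --pt "0 0 0" --pt "0 0 0" --spin '[0,0,0]'

```text
time: 9.35
tool_pos: [0.4529, -0.0407, 0.2867]
tool_rot: [3.142, 0.0, 0.26]
contact_force: [-0.2, 1.1, -0.7]
opening: 0.0513
grip_force: 30.0
```

Call:
arm_command --pt "0 0 -1" --pt "0 0 -1" --pt "0 0 -1" --pt "0 0 0" --pt "0 0 0" --spin '[0,0,0,0,0]'

```text
time: 9.85
tool_pos: [0.4529, -0.0407, 0.2837]
tool_rot: [-3.142, 0.0, 0.26]
contact_force: [0.3, -0.1, -0.5]
opening: 0.0513
grip_force: 30.0
```

```bash
python3 - <<'E'
from cell import *
from rel import *
s=observe();print(s["tool_pos"],s["contact_force"],s["torque"]);A=[]
for n in("scene","side"):
    c=read_camera(n);np.savez(f"{n}3.npz",**c);P=pts(c);g=np.array([.456,-.041]);t=s["tool_pos"][2]-.184
    for _ in range(3): q,g,g3=collar(P,g,t,t+.019)
    w=P[np.isfinite(P[...,2])&(P[...,2]>.11)&(P[...,2]<.15)];w=w[np.hypot(w[:,0]-g[0],w[:,1]-g[1])<.008]
    print(n,len(q),"collar",g.round(4),g3.round(4),"cone",cone(P,.065,t-.003).round(4),"tip z",np.sort(w[:,2])[-4:].round(4))
    u,v=(244,185) if n=="scene" else (278,190)
    A.append(cv2.resize(c["img"][v-40:v+40,u-40:u+40][...,::-1],(400,400),interpolation=cv2.INTER_CUBIC))
cv2.imwrite("pics/on.png",np.hstack(A))
E
```

```text
[ 0.4528746  -0.04066946  0.28368342] [ 0.27716391 -0.08060054 -0.52763599] [0.00272997 0.02321102 0.04266769]
scene 46 collar [ 0.4548 -0.0414] [ 0.4601 -0.0408  0.0211] cone [ 0.4555 -0.0422] tip z []
side 36 collar [ 0.4575 -0.0407] [ 0.4575 -0.0408  0.026 ] cone [ 0.4571 -0.0402] tip z []
```

View pics/on.png

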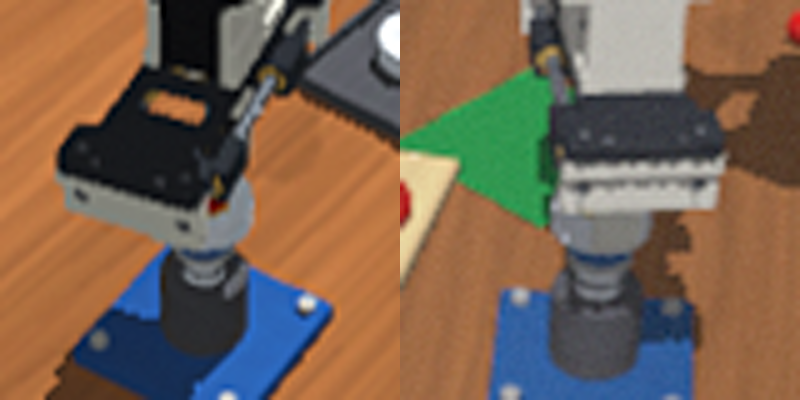

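The collar's lower rim is now over the blue band: in the side half, blue shows just under the rim at (605,258). It hasn't stopped yet, so I'll continue gently.

Call:
arm_command --pt "0 0 -1" --pt "0 0 -1" --pt "0 0 0" --pt "0 0 0" --spin '[0,0,0,0]'

```text
time: 10.35
tool_pos: [0.4528, -0.0407, 0.2817]
tool_rot: [3.141, 0.0, 0.26]
contact_force: [-0.6, -0.5, -1.2]
opening: 0.0513
grip_force: 30.0
```

Call:
arm_command --pt "0 0 -1" --pt "0 0 -1" --pt "0 0 0" --pt "0 0 0" --spin '[0,0,0,0]'

```text
time: 10.75
tool_pos: [0.4529, -0.0408, 0.2797]
tool_rot: [3.141, 0.0, 0.26]
contact_force: [-0.5, -1.7, -1.6]
opening: 0.0514
grip_force: 30.0
```

Call:
arm_command --pt "0 0 -1" --pt "0 0 -1" --pt "0 0 0" --pt "0 0 0" --spin '[0,0,0,0]'

```text
time: 11.15
tool_pos: [0.4529, -0.0408, 0.2778]
tool_rot: [3.141, 0.0, 0.26]
contact_force: [-1.4, -3.7, -0.1]
opening: 0.0512
grip_force: 30.0
```

Call:
arm_command --pt "-0.2 -0.4 0" --pt "0 0 0" --pt "0 0 0" --spin '[0,0,0]'

```text
time: 11.45
tool_pos: [0.4527, -0.041, 0.2777]
tool_rot: [3.142, -0.0, 0.26]
contact_force: [-0.5, -1.9, 0.3]
opening: 0.0514
grip_force: 30.0
```

Call:
arm_command --pt "0 0 -1" --pt "0 0 0" --pt "0 0 0" --spin '[0,0,0]'

```text
time: 11.75
tool_pos: [0.4527, -0.0411, 0.2767]
tool_rot: [3.141, 0.0, 0.26]
contact_force: [-1.0, -2.8, 0.7]
opening: 0.0512
grip_force: 30.0
```

Call:
arm_command --pt "-0.3 -0.7 0" --pt "0 0 0" --pt "0 0 0" --spin '[0,0,0]'

```text
time: 12.05
tool_pos: [0.4523, -0.0416, 0.2766]
tool_rot: [-3.141, 0.0, 0.26]
contact_force: [-0.9, 0.7, -0.8]
opening: 0.0513
grip_force: 30.0
```

Call:
arm_command --pt "0 0 -1" --pt "0 0 0" --pt "0 0 0" --spin '[0,0,0]'

```text
time: 12.35
tool_pos: [0.4524, -0.0417, 0.2756]
tool_rot: [-3.141, 0.0, 0.26]
contact_force: [-0.2, 1.0, -1.5]
opening: 0.0515
grip_force: 30.0
```

Call:
arm_command --pt "0 0 -1" --pt "0 0 0" --pt "0 0 0" --spin '[0,0,0]'

```text
time: 12.65
tool_pos: [0.4524, -0.0417, 0.2749]
tool_rot: [-3.142, -0.0, 0.26]
contact_force: [0.1, 2.1, 3.3]
opening: 0.0512
grip_force: 30.0
```

Call:
arm_command --pt "0 0 -1" --pt "0 0 0" --pt "0 0 0" --spin '[0,0,0]'

```text
time: 12.95
tool_pos: [0.4524, -0.0417, 0.2738]
tool_rot: [-3.142, -0.0, 0.26]
contact_force: [-0.5, 2.8, 4.3]
opening: 0.0515
grip_force: 30.0
```

Call:
arm_command --pt "0 0.3 -1" --pt "0 0 -1" --pt "0 0 -1" --pt "0 0 0" --pt "0 0 0" --spin '[0,0,0,0,0]'

```text
time: 13.45
tool_pos: [0.4525, -0.0415, 0.2709]
tool_rot: [3.141, -0.0, 0.26]
contact_force: [-1.2, 0.3, 7.2]
opening: 0.0517
grip_force: 30.0
```

```bash
python3 - <<'E'
from cell import *
import numpy as np
s=observe();print(s["tool_pos"],s["contact_force"])
c=read_camera("side");np.savez("side4.npz",**c)
from h import *
cv2.imwrite("pics/press.png",cv2.resize(c["img"][150:230,238:318][...,::-1],(600,600),interpolation=cv2.INTER_CUBIC))
E
```

```text
[ 0.45246324 -0.04154997  0.27091997] [-1.16645623  0.30434984  7.18723282]
```

View pics/press.png

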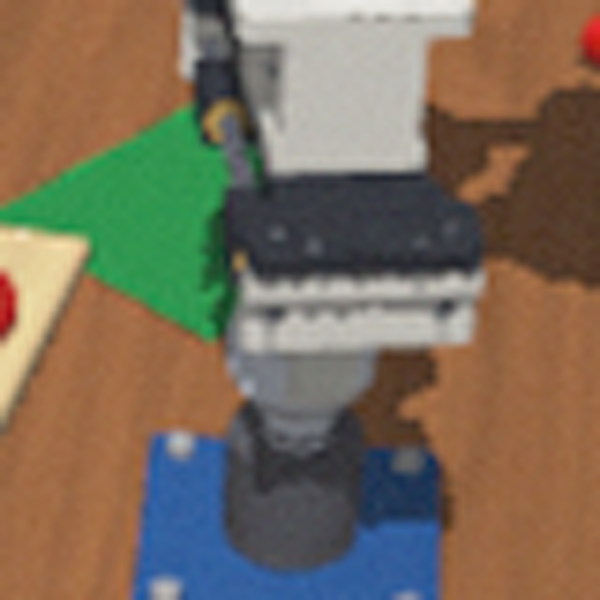

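The collar sits square on the blue band at (310,400) and the stem is partly sunk at (300,430), about 4 mm by travel and force. I'll press the last 2 mm, then ease off.

Call:
arm_command --pt "0 0 -1" --pt "0 0 -0.8" --pt "0 0 0" --pt "0 0 0" --pt "0 0 0" --spin '[0,0,0,0,0]'

```text
time: 14.0
tool_pos: [0.4524, -0.0415, 0.2693]
tool_rot: [3.141, -0.0, 0.26]
contact_force: [-1.8, 1.8, 7.0]
opening: 0.0511
grip_force: 30.0
```

```bash
python3 - <<'E'
from cell import *
import numpy as np
F=[];Z=[]
for i in range(8):
    read_camera("side" if i%2 else "scene");s=observe();F.append(s["contact_force"]);Z.append(s["tool_pos"][2])
print(np.mean(F,0),np.std(F,0),np.mean(Z),s["time"])
E
```

```text
[-1.55552786  1.36481765  7.80204179] [0.48962482 0.4519664  0.54831374] 0.26925821545324635 14.4
```

Call:
arm_command --pt "0 0 -0.5" --pt "0 0 0" --pt "0 0 0" --pt "0 0 0" --spin '[0,0,0,0]'

```text
time: 14.8
tool_pos: [0.4525, -0.0415, 0.2688]
tool_rot: [3.141, -0.0, 0.26]
contact_force: [-2.6, 3.2, 8.5]
opening: 0.0514
grip_force: 30.0
```

Call:
arm_command --pt "0 0 2" --pt "0 0 3" --pt "0 0 3" --pt "0 0 3" --pt "0 0 4" --pt "0 0 10" --pt "0 0 20" --pt "0 0 25" --pt "0 0 15" --pt "0 0 0" --pt "0 0 0" --spin '[0,0,0,0,0,0,0,0,0,0,0]'

```text
time: 15.9
tool_pos: [0.4522, -0.0415, 0.3534]
tool_rot: [3.141, -0.0, 0.26]
contact_force: [0.1, 0.4, -1.7]
opening: 0.0514
grip_force: 30.0
```

The collar stopped on blue, about 44 mm below the tip, and the gauge gave about 6 mm. Next is the blue post.

Call:
arm_command --pt "15 10 0" --pt "28 20 0" --pt "28 20 0" --pt "28 20 0" --pt "28 20 0" --pt "28 20 0" --pt "27 17 0" --pt "0 0 -20" --pt "0 0 -30" --pt "0 0 -20" --pt "0 0 -10" --pt "0 0 0" --pt "0 0 0" --spin '[0,0,0,0,0,0,0,0,0,0,0,0,0]'

```text
time: 17.2
tool_pos: [0.6346, 0.0855, 0.2738]
tool_rot: [3.141, -0.0, 0.26]
contact_force: [-0.5, 0.8, -0.7]
opening: 0.0513
grip_force: 30.0
```

```bash
python3 - <<'E'
from cell import *
from rel import *
s=observe();print(s["tool_pos"],s["contact_force"]);A=[]
for n in("scene","side"):
    c=read_camera(n);P=pts(c);g=np.array([.638,.086]);t=s["tool_pos"][2]-.184
    for _ in range(3): q,g,g3=collar(P,g,t,t+.019)
    print(n,len(q),g.round(4),g3.round(4))
    T=np.linalg.inv(c["world_from_camera"]);p=T[:3,:3]@np.array([.638,.086,.06])+T[:3,3];u,v=int(c["cx"]-p[0]/p[2]*c["fx"]),int(c["cy"]+p[1]/p[2]*c["fy"])
    A.append(cv2.resize(c["img"][v-50:v+50,u-50:u+50][...,::-1],(400,400),interpolation=cv2.INTER_CUBIC))
cv2.imwrite("pics/post.png",np.hstack(A))
E
```

```text
[0.63462563 0.08546697 0.27381369] [-0.46808707  0.79060894 -0.69327217]
scene 1 [0.6789 0.0945] [0.6685 0.084  0.0112]
side 24 [0.6397 0.0861] [0.6398 0.0856 0.0263]
```

View pics/post.png

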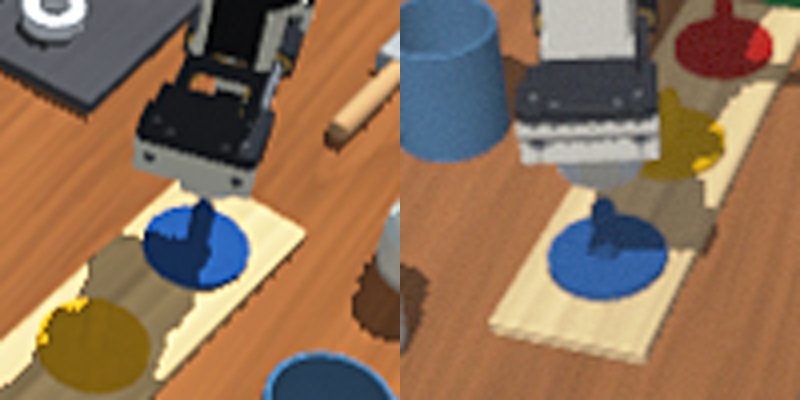

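The collar hangs over the blue pin in both halves: scene at (195,185) over the pin at (203,215), side at (600,175) over the pin at (603,215). Lowering it.

Call:
arm_command --pt "0 0 -10" --pt "0 0 -10" --pt "0 0 -10" --pt "0 0 -10" --pt "0 0 -10" --pt "0 0 -8" --pt "0 0 -6" --pt "0 0 -3" --pt "0 0 0" --pt "0 0 0" --spin '[0,0,0,0,0,0,0,0,0,0]'

```text
time: 18.3
tool_pos: [0.6346, 0.0855, 0.2068]
tool_rot: [3.141, -0.001, 0.26]
contact_force: [0.1, -0.7, -0.9]
opening: 0.0513
grip_force: 30.0
```

Call:
arm_command --pt "0 0 -1" --pt "0 0 -1" --pt "0 0 0" --pt "0 0 0" --spin '[0,0,0,0]'

```text
time: 18.7
tool_pos: [0.6344, 0.0855, 0.2045]
tool_rot: [3.141, -0.0, 0.26]
contact_force: [0.4, -0.9, -1.1]
opening: 0.0511
grip_force: 30.0
```

Call:
arm_command --pt "0 0 -1" --pt "0 0 0" --pt "0 0 0" --spin '[0,0,0]'

```text
time: 19.0
tool_pos: [0.6344, 0.0855, 0.2034]
tool_rot: [3.142, 0.0, 0.26]
contact_force: [0.7, -0.1, -1.3]
opening: 0.0513
grip_force: 30.0
```

Call:
arm_command --pt "0 0 -1" --pt "0 0 0" --pt "0 0 0" --spin '[0,0,0]'

```text
time: 19.3
tool_pos: [0.6344, 0.0855, 0.2024]
tool_rot: [3.142, 0.0, 0.26]
contact_force: [-1.5, 0.8, -1.8]
opening: 0.0513
grip_force: 30.0
```

Call:
arm_command --pt "0 0 -0.7" --pt "0 0 0" --pt "0 0 0" --spin '[0,0,0]'

```text
time: 19.6
tool_pos: [0.6344, 0.0855, 0.2018]
tool_rot: [3.141, -0.0, 0.26]
contact_force: [0.1, -0.7, -1.2]
opening: 0.0514
grip_force: 30.0
```

Call:
arm_command --pt "0 0 -0.7" --pt "0 0 0" --pt "0 0 0" --spin '[0,0,0]'

```text
time: 19.9
tool_pos: [0.6344, 0.0855, 0.2018]
tool_rot: [3.141, -0.0, 0.26]
contact_force: [-3.2, -0.4, 4.8]
opening: 0.051
grip_force: 30.0
```

Call:
arm_command --pt "0 0 -0.7" --pt "0 0 0" --pt "0 0 0" --spin '[0,0,0]'

```text
time: 20.2
tool_pos: [0.6344, 0.0855, 0.2018]
tool_rot: [3.141, -0.001, 0.26]
contact_force: [-3.9, -0.3, 8.8]
opening: 0.0509
grip_force: 30.0
```

Seated on the disc. I'll relieve the push, open, and retreat upward.

Call:
arm_command --pt "0 0 1.2" --pt "0 0 0" --pt "0 0 0" --pt "0 0 0" --pt "0 0 0" --pt "0 0 0" --pt "0 0 0" --pt "0 0 0" --spin '[0,0,0,0,0,0,0,0]' --jaw 1

```text
time: 21.0
tool_pos: [0.6344, 0.0855, 0.2015]
tool_rot: [3.142, 0.0, 0.26]
contact_force: [-0.1, -0.3, 0.8]
opening: 0.0917
grip_force: 0.0
```

Call:
arm_command --pt "0 0 5" --pt "0 0 15" --pt "0 0 30" --pt "0 0 40" --pt "0 0 40" --pt "-20 -10 20" --pt "-40 -20 0" --pt "-40 -20 0" --pt "-40 -20 0" --pt "0 0 0" --pt "0 0 0" --pt "0 0 0" --spin '[0,0,0,0,0,0,0,0,0,0,0,0]'

```text
time: 22.2
tool_pos: [0.4952, 0.0156, 0.3527]
tool_rot: [3.141, -0.003, 0.26]
contact_force: [0.1, -0.1, 0.3]
opening: 0.0915
grip_force: 0.0
```

```bash
python3 - <<'E'
from cell import *
from rel import *
s=observe();print(s["time"],s["tool_pos"],s["contact_force"]);A=[]
for n in("scene","side"):
    c=read_camera(n);P=pts(c);q=P[np.isfinite(P[...,2])];q=q[(np.hypot(q[:,0]-.638,q[:,1]-.086)<.03)&(q[:,2]>.03)&(q[:,2]<.045)]
    print(n,len(q),"top z",np.median(q[:,2][q[:,2]>.033]).round(4))
    A.append(cv2.resize(c["img"][...,::-1],(400,300)))
    T=np.linalg.inv(c["world_from_camera"]);p=T[:3,:3]@np.array([.6,.04,.04])+T[:3,3];u,v=int(c["cx"]-p[0]/p[2]*c["fx"]),int(c["cy"]+p[1]/p[2]*c["fy"])
    A.append(cv2.resize(c["img"][v-60:v+60,u-80:u+80][...,::-1],(400,300),interpolation=cv2.INTER_CUBIC))
cv2.imwrite("pics/end.png",np.vstack([np.hstack(A[:2]),np.hstack(A[2:])]))
E
```

```text
22.2 [0.49520166 0.01561718 0.35273548] [ 0.06393639 -0.1098226   0.27030418]
scene 155 top z 0.0359
side 198 top z 0.0364
```

View pics/end.png

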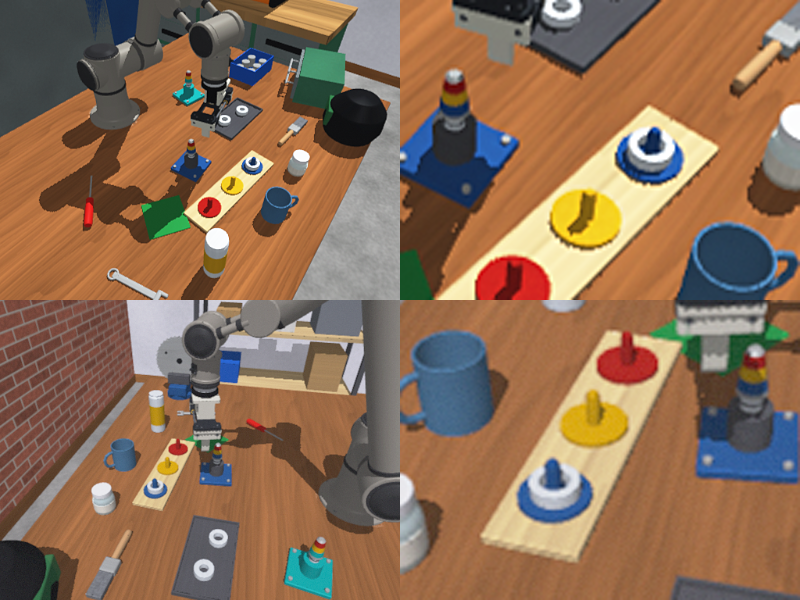

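The collar lies flat on the blue post at (652,150) and (555,487), its top at about 36 mm, which means fully home. The gauge has sprung back up, and nothing else has moved.

```bash
python3 -c "
from cell import *
print(hand_in())"
```

```text
the job is handed in; nothing more can be done
None
```

I gauged the mat collar: it stopped on the blue band and the gauge gave about 6 mm (judged from travel and force, short of the limit line), then I left it released and fully home on the blue post and handed the job in at about 22 s.

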